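# Turn the medicine carousel to bring the red-capped vial to the front

## Robot

A 7-joint arm with a two-finger parallel gripper is mounted at the origin on the work surface. World frame = base frame: x ahead of the robot, y to its left, z up, the work surface at z = 0. Lengths are in m, angles in rad, forces in N, time in s.
With the tool pointing down it reaches from about 0.4 to 0.85 m from the base axis. Payload 10.4 kg.
Tool frame: the origin (TCP) lies on the front face of the gripper's body, between the roots of the fingers; the fingertips stand 73 mm ahead of it and the grasp point (between the pads) lies 54 mm ahead of it; z points along the fingers, y is the line along which they close (so a half turn about z gives the same grasp; the last joint's range is limited). The gripper opens to 85 mm and grips with 20 to 120 N. Pads are 22 mm wide; open, the fingers measure 114 mm over their backs; the gripper's body (76 mm by 85 mm) begins 54 mm behind the grasp point. The pads swing forward as they close: fully open they stand 13 mm farther back than shut.
Start: joints at [-1.371, 0.332, -0.065, 1.46, 0.022, 1.35, -0.088], TCP at [0.138, 0.61, 0.304] pointing down, gripper open.
Joint ranges: [-2.6, 2.6], [-0.5, 2.12], [-1.47, 1.34], [0.16, 2.42], [-1.27, 4.41], [0.06, 2.06], [-2.6, 2.6]. Speed limits (rad/s): [2.22, 2.22, 2.79, 2.79, 3.14, 3.14, 3.14].

## Interface

Orientations are given as a unit quaternion [x, y, z, w].
In Python, from workcell import manip gives the robot as it stands.
- The arm moves only by the shell command python3 -m jog 'ROWS' [FORCE]. ROWS is JSON, a list of rows, each an object with "grip": the gripper command: -1 is fully open, 1 is shut, values between are in proportion; "slide": the shift along the tool's x, y, z in cm, a list of three; "yaw": the turn about the tool's z in rad. A call has 1 to 8 rows; each row shifts and turns the commanded pose from where the row before left it, along the tool's axes as they then stand; what a row does not reach is not made up. A row lasts 1/10 s, in which the tool goes at most 50 mm and 8.59 degrees, less where a joint would pass 70% of its speed; a pose out of reach is approached as far as the arm can. A call with a gripper value outside its range is refused whole. The fingers move at their own pace and stop on an object; FORCE is the grip in N (left out, the last holds). Time passes only in rows, so rows that do not move let the fingers close. It gives the time, the measured TCP pose, the force, the opening and the grip force at its end, in the units of the state.
- manip.get_obs(): the state, without advancing time (a new reading comes with each control period).
- manip.camera(name): name is "side" or "top" or "wrist"; returns the picture (480x640x3 uint8, blue, green, red); there is no depth.
- manip.calibration(name): a dict with "vfov" (degrees; the focal length in pixels is half the picture's height over the tangent of half this angle, whatever the lens; pixels are square), "cx", "cy" (the principal point, pixels), "camera_from_world" (4x4, takes a point from world to camera coordinates). Camera axes: x right, y down, z forward; pixel columns grow to the right and rows downward; lengths in m; the calibration is good to about 2 mm. A picture is of the moment at which its call begins: read the wrist's pose just before it. calibration takes no time and is no camera call; for the wrist camera it gives the pose at the moment of the call.
- manip.hand_in(): hands the job in; it is judged then, once.
Trained networks look in the newest picture that a camera, given by its name, has taken for a name from the list of things; names that differ only in an ending like _2 or _b are one class to them, and where a whole thing is asked for, a point or a joint stands for the part that bears it (a point fixed in the world has none). Each returns a list of dicts, best first, with "conf" (0 to 1); they miss things now and then, are a little off and sometimes report something else, mostly with a low value. They report only what shows in the picture. A call takes as long as a camera call. They do not tell look-alikes from the thing itself.
- manip.masks_of(thing, camera): "region" (480x640 bool, what is visible of it) and "centre" ([column, row] in pixels, amid what is visible of it).
The state is a dict: "clock": time; "joint_pos": joint angles; "joint_velocities": joint speeds; "tau": joint torques, N m; "position": TCP position; "ee_rot": TCP orientation; "ft_force": force on the tool from outside, world axes, zero at the start; "torque": the same for the moment, N m; "grip_width": opening from 0.0 (shut) to 1.0 (fully open); "grasp_force": force on a finger pad.
Only numpy, scipy, OpenCV 4.12 (cv2) and the standard library are available. Lean on these libraries where they do the work, as an engineer would, in place of code of your own. Each camera call takes 0.05 s, during which the arm holds its last target. There are 200 camera calls.

## Task

Turn the medicine carousel gently, pushing it at its rim or finger grips with the fingertips, until the red-capped vial stands at the front, centred above the drawer side of the blue stand, and leave it at rest there. Do not reach into the pockets, and do not push, lift or tip any vial; all five stay standing in their pockets. Leave everything else on the bench where it is.

Things in the scene. Friction and masses are not known exactly. Their poses are not given: they have to be found in the camera images.
- stand: the carousel's fixed base: a blue steel box 220 x 220 x 48 mm, bolted down. Origin at the centre of its underside on the bench, z up; its own -x axis points out of the face with the two clear drawers: that is the front. Its place and yaw vary
- stand_front (a point): middle of the top edge of the stand's drawer face, 48 mm above the bench, axes as the stand's. Two small clear drawers side by side below it, with pull lips and tilted white label cards that stand out up to 27 mm from the face
- carousel: round white turntable tray on the stand; turns without stops about the upright axis through its origin (also the stand's axis). Origin at the tray's underside, 54 mm above the bench, z up. Six pockets centred at 0, 60, .. 300 degrees from its own x axis, floor 6 mm above the origin, parted by 3 mm dividers 35 mm high; a blue hub 48 mm across, 41 mm high. About 0.7 kg
- carousel_rim (a point): on the carousel's axis at the height of the rim's top edge, 78 mm above the bench. The rim wall is round, 4 mm thick, 115 mm outer radius, from 54 to 78 mm above the bench. The bearing drags with 0.07 N m plus a little damping: the tray stays where it is left and coasts only a few degrees after a slow push
- carousel_grip (a point): middle of the outer end of one of six equal blue finger grips, radius 135 mm, 66 mm above the bench, axes as the carousel's. The grips stand 20 mm out from the rim, 14 mm wide with rounded ends, 54 to 78 mm above the bench, at 30, 90, 150, 210, 270, 330 degrees from the carousel's x axis (this one at 30), in line with the dividers
- red_vial: the vial to bring to the front: an amber medicine vial with a paper label and a red screw cap, 30 mm across (cap 32 mm), 50 mm tall, about 35 g, standing loose in one pocket of the carousel with its axis about 80 mm from the carousel's axis (any pocket but the one nearest the front at the start). Origin at the centre of its underside, z up
- white_vial_a: an amber medicine vial with a paper label and a white screw cap, 30 mm across (cap 32 mm), 50 mm tall, about 35 g, standing loose in one pocket of the carousel with its axis about 80 mm from the carousel's axis (any pocket but the one nearest the front at the start). Origin at the centre of its underside, z up
- white_vial_b: an amber medicine vial with a paper label and a white screw cap, 30 mm across (cap 32 mm), 50 mm tall, about 35 g, standing loose in one pocket of the carousel with its axis about 80 mm from the carousel's axis (any pocket but the one nearest the front at the start). Origin at the centre of its underside, z up
- blue_vial: a white plastic medicine vial with a paper label and a blue screw cap, 30 mm across (cap 32 mm), 50 mm tall, about 35 g, standing loose in one pocket of the carousel with its axis about 80 mm from the carousel's axis (any pocket but the one nearest the front at the start). Origin at the centre of its underside, z up
- green_vial: a white plastic medicine vial with a paper label and a green screw cap, 30 mm across (cap 32 mm), 50 mm tall, about 35 g, standing loose in one pocket of the carousel with its axis about 80 mm from the carousel's axis (any pocket but the one nearest the front at the start). Origin at the centre of its underside, z up
- counting_tray: a blue pill-counting tray, 150 x 200 x 19 mm, lying on the bench to the right of the carousel with tablets on it; not needed. Origin at the centre of its underside
- spatula: a spatula about 170 mm long lying on the bench to the right of the carousel; not needed. Origin on its underside near the middle
- stock_bottle: a white stock bottle with a blue cap, 64 mm across, 115 mm tall, on the bench to the left of the carousel; not needed. Origin at the centre of its underside
- carton: a white and green medicine carton, 55 x 115 x 70 mm, on the bench to the left of the carousel; not needed. Origin at the centre of its underside
There are look-alikes about, which are no part of the job. Leave any yellow look-alike of the green_vial alone.

How it is judged:
At the end, for the whole second after the job is handed in: The red-capped vial stands on the drawer side, within 18 mm of the stand's centre line and over 55 mm in front of the carousel's axis; the carousel is at rest (under 0.05 rad/s); all five vials stand upright (0.1 rad) on the tray floor, 35 to 100 mm from the axis (x of red_vial in the frame of stand below -0.055 m and y of red_vial in the frame of stand between -0.018 and 0.018 m and angular speed of carousel below 0.05 rad/s and z of red_vial in the frame of carousel between 0.002 and 0.01 m and angle between each of red_vial, white_vial_a, white_vial_b, blue_vial, green_vial's own z axis and vertical below 0.1 rad and horizontal distance between red_vial and carousel between 0.035 and 0.1 m and z of white_vial_a in the frame of carousel between 0.002 and 0.01 m and horizontal distance between white_vial_a and carousel between 0.035 and 0.1 m and z of white_vial_b in the frame of carousel between 0.002 and 0.01 m and horizontal distance between white_vial_b and carousel between 0.035 and 0.1 m and z of blue_vial in the frame of carousel between 0.002 and 0.01 m and horizontal distance between blue_vial and carousel between 0.035 and 0.1 m and z of green_vial in the frame of carousel between 0.002 and 0.01 m and horizontal distance between green_vial and carousel between 0.035 and 0.1 m); the robot touches nothing.
It fails at once if a vial is lifted out of its pocket or tipped over (z of any of red_vial, white_vial_a, white_vial_b, blue_vial, green_vial in the frame of carousel above 0.016 m or angle between any of red_vial, white_vial_a, white_vial_b, blue_vial, green_vial's own z axis and vertical above 0.35 rad).
It fails at once if a vial is pushed with more than 1.5 N by the fingers or arm (contact force between any of the fingers, the arm and red_vial above 1.5 N or contact force between any of the fingers, the arm and white_vial_a above 1.5 N or contact force between any of the fingers, the arm and white_vial_b above 1.5 N or contact force between any of the fingers, the arm and blue_vial above 1.5 N or contact force between any of the fingers, the arm and green_vial above 1.5 N).
It fails at once if the fingers reach in over the pockets instead of pushing at the rim (horizontal distance between the grasp point and carousel below 0.08 m and height (world z) of the grasp point below 0.12 m).
It fails at once if the carousel is spun faster than 3 rad/s (angular speed of carousel above 3 rad/s).
It fails at once if something else on the bench is shifted by more than 2 cm (distance of any of counting_tray, spatula, stock_bottle, carton from where it was at the start of the episode above 0.02 m).
It also fails if it takes over 45 s, if anything falls off the work surface, if the arm or the gripper's body presses on something with over 40 N, if the wrist force passes 120 N, or if a joint passes its speed limit or range.

## Working session

There is one attempt and no reset: what is moved stays moved. The work goes in short steps, Python scripts to look and compute and a shell command to move; the robot and the scene stay as the last step left them, time stands still between calls to the robot, and variables do not carry over. Pictures are saved under pics/ and viewed, at most 10 in all, crops included, and the job is handed in when it is done.

```bash
mkdir -p pics
python3 - <<'E'
from workcell import manip
import cv2,numpy as np
for c in("top","side"):
    cv2.imwrite(f"pics/{c}0.png",manip.camera(c)); k=manip.calibration(c); print(c,k["vfov"],k["cx"],k["cy"],np.round(k["camera_from_world"],3).tolist())
o=manip.get_obs();print(o["clock"],o["position"],o["ee_rot"],o["grip_width"])
for t in("red_vial","carousel","stand","stand_front","carousel_grip"):
    print(t,[(round(d["conf"],2),np.round(d["centre"],1).tolist()) for d in manip.masks_of(t,"top")])
E
```

```text
top 51.859419691223756 321.8642979976363 240.75919726552786 [[-0.002, -1.0, 0.004, 0.004], [-0.979, 0.001, -0.205, 0.512], [0.205, -0.005, -0.979, 1.384], [0.0, 0.0, 0.0, 1.0]]
side 53.24579932676298 319.74603486372723 239.13365545134616 [[0.896, -0.443, -0.019, -0.454], [-0.261, -0.492, -0.83, 0.205], [0.358, 0.749, -0.557, 0.93], [0.0, 0.0, 0.0, 1.0]]
0.1 [0.13804666 0.60932751 0.30321564] [ 1.11149954e-01  9.93803459e-01 -6.08574409e-04 -4.67642056e-05] 0.9980183038914501
red_vial [(0.52, [376.4, 230.5])]
carousel [(0.72, [345.1, 229.7]), (0.54, [341.7, 197.6])]
stand [(0.81, [337.6, 264.2])]
stand_front [(0.78, [332.3, 260.8])]
carousel_grip [(0.73, [350.6, 227.9])]
```

View pics/top0.png

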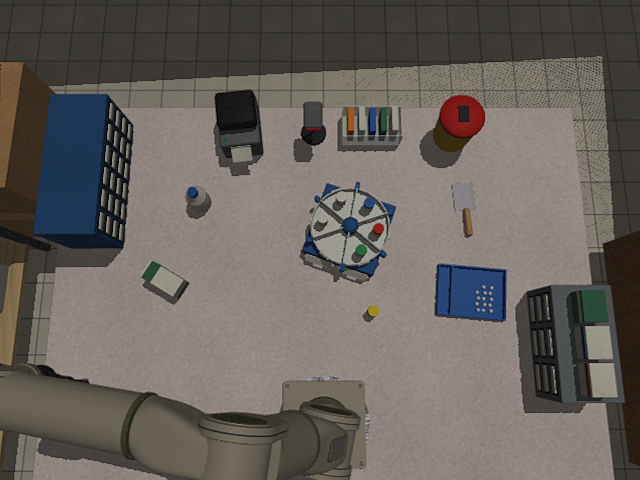

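View pics/side0.png

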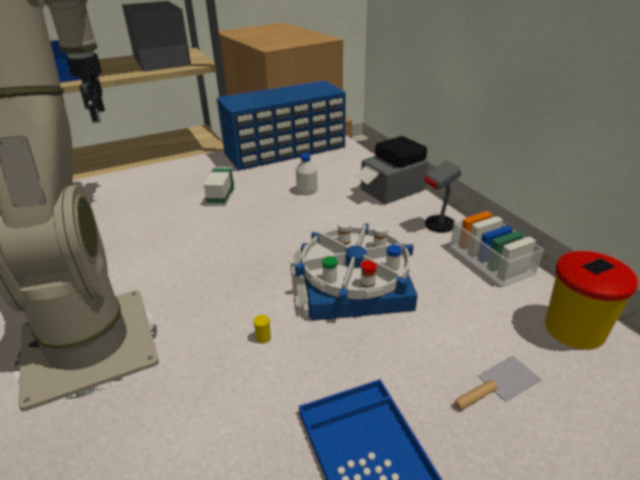

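The top view shows the carousel hub at about (350,226) and the drawers at about (335,265). Red cap is at (378,229), green at (361,251), blue at (369,203), and the whites at (338,203) and (319,224). The yellow look-alike stands on the bench at (373,312). The only other red things are the bin lid at (462,115), which is large and far from the tray, so the cap at (378,229) on the tray is the one. An enlarged crop will confirm it.

```bash
cat > h.py <<'E'
from workcell import manip
import cv2,numpy as np
def ray(c,uv,z,k=None):
    k=k or manip.calibration(c); f=240/np.tan(np.radians(k["vfov"]/2)); T=np.array(k["camera_from_world"]); R=T[:3,:3]
    o=-R.T@T[:3,3]; d=R.T@np.array([(uv[0]-k["cx"])/f,(uv[1]-k["cy"])/f,1]); return (o+d*(z-o[2])/d[2])[:2]
def proj(c,p):
    k=manip.calibration(c); f=240/np.tan(np.radians(k["vfov"]/2)); T=np.array(k["camera_from_world"]); q=T[:3,:3]@np.array(p)+T[:3,3]
    return np.array([k["cx"]+f*q[0]/q[2],k["cy"]+f*q[1]/q[2]])
E
python3 - <<'E'
from h import *
im=cv2.imread("pics/top0.png")[170:290,275:435]
cv2.imwrite("pics/crop.png",cv2.resize(im,None,fx=5,fy=5,interpolation=cv2.INTER_CUBIC))
hub=ray("top",(350,226),.095);red=ray("top",(378,229),.11); print(hub,red,np.linalg.norm(hub-red))
for u in((373,312),):print(ray("top",u,.05))
E
```

```text
[ 0.54610423 -0.07715867] [ 0.53373972 -0.1547498 ] 0.07857012493862246
[ 0.30638036 -0.14173   ]
```

View pics/crop.png

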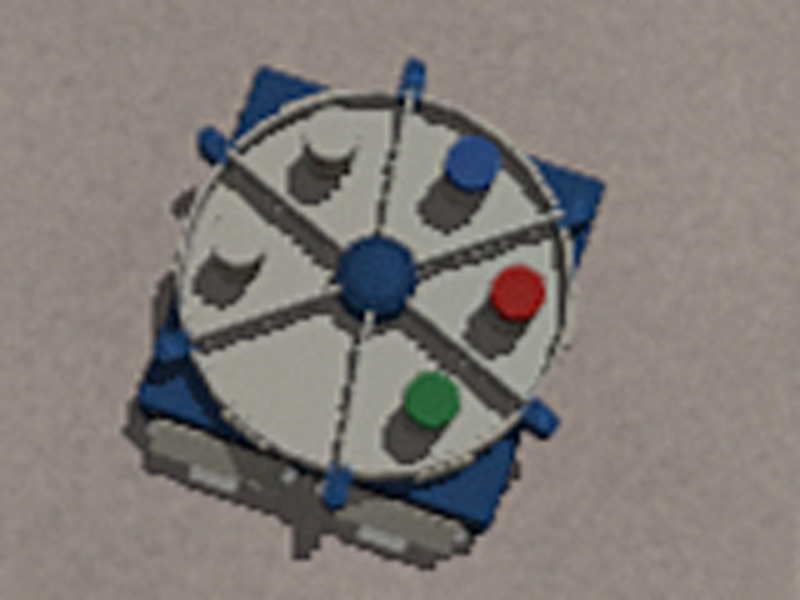

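The crop confirms the red cap at (518,293) in its pocket. The empty pocket is at (285,400), and the stand's top corners are at about (262,68), (605,185), (480,530) and (140,402).

Run:
```python
from h import *
g=lambda u,v,z: ray("top",((u+.5)/5-.5+275,(v+.5)/5-.5+170),z)
C=np.array([g(*p,.048) for p in((262,68),(605,185),(480,530),(140,402))]); print("corners",C.round(3).tolist(),C.mean(0), [np.linalg.norm(C[i]-C[i-1]).round(3) for i in range(4)])
e=[(C[0]-C[3]),(C[1]-C[2])]; print("yaw(+x)",[np.degrees(np.arctan2(v[1],v[0])) for v in e], [np.degrees(np.arctan2(*(v:=a)[::-1]))for a in(C[0]-C[1],C[3]-C[2])])
G=np.array([g(*p,.078) for p in((413,63),(203,137),(163,348),(336,504),(553,430),(598,203))]);c=G.mean(0)
print("grip",c,[(np.linalg.norm(v-c).round(3),np.degrees(np.arctan2(*(v-c)[::-1])).round(1)) for v in G])
c=(c+g(377,277,.095))/2
for n,p in dict(red=(518,293),green=(432,399),blue=(473,162)).items():
    v=g(*p,.11)-c; print(n,np.linalg.norm(v),np.degrees(np.arctan2(v[1],v[0])))
```

```text
corners [[0.689, -0.013], [0.616, -0.216], [0.41, -0.137], [0.486, 0.059]] [ 0.55051644 -0.07700613] [np.float64(0.216), np.float64(0.216), np.float64(0.221), np.float64(0.21)]
yaw(+x) [np.float64(-19.448437961290615), np.float64(-20.939616667247474)] [np.float64(70.28055442049674), np.float64(69.01081592843612)]
grip [ 0.55216735 -0.07865818] [(np.float64(0.132), np.float64(-9.8)), (np.float64(0.132), np.float64(49.8)), (np.float64(0.13), np.float64(108.2)), (np.float64(0.133), np.float64(169.0)), (np.float64(0.132), np.float64(-132.0)), (np.float64(0.136), np.float64(-70.7))]
red 0.07879734538053662 -100.64125947619537
green 0.08016908511796043 -159.57280011017693
blue 0.0820562330550234 -40.981452341947
```

Geometry: the axis is at (0.551, -0.078), the front direction is at about 160°, and the red vial is at about 259°. The tray needs about 100° clockwise. I'll push the grip at 108° with shut fingers, tool x kept radial. First the approach, up high.

```bash
R='{"grip":1,"slide":[-2.82,-3.09,0],"yaw":0}'; python3 -m jog '[{"grip":1,"slide":[-2.8,-3.1,0],"yaw":0},{"grip":1,"slide":[-2.8,-3.1,0],"yaw":0},{"grip":1,"slide":[-2.8,-3.1,0],"yaw":0},{"grip":1,"slide":[-2.8,-3.1,0],"yaw":0},{"grip":1,"slide":[-2.8,-3.1,0],"yaw":0},{"grip":1,"slide":[-2.8,-3.1,0],"yaw":0},{"grip":1,"slide":[-2.8,-3.1,0],"yaw":0},{"grip":1,"slide":[-2.8,-3.1,0],"yaw":0}]' 20
python3 -m jog '[{"grip":1,"slide":[-2.8,-3.1,0],"yaw":0},{"grip":1,"slide":[-2.8,-3.1,0],"yaw":0},{"grip":1,"slide":[-2.8,-3.1,0],"yaw":0},{"grip":1,"slide":[-2.8,-3.1,0],"yaw":0},{"grip":1,"slide":[-2.8,-3.1,0],"yaw":0},{"grip":1,"slide":[-2.8,-3.1,0],"yaw":0},{"grip":1,"slide":[-2.8,-3.1,0],"yaw":0},{"grip":1,"slide":[0,0,0],"yaw":0}]'
python3 -m jog '[{"grip":1,"slide":[0,0,0],"yaw":0.12},{"grip":1,"slide":[0,0,0],"yaw":0.12},{"grip":1,"slide":[0,0,0],"yaw":0.12},{"grip":1,"slide":[0,0,0],"yaw":0.12},{"grip":1,"slide":[0,0,0],"yaw":0.12},{"grip":1,"slide":[0,0,0],"yaw":0.08},{"grip":1,"slide":[0,0,0],"yaw":0}]'
cat >> h.py <<'E'
from scipy.spatial.transform import Rotation as Ro
def where(tgt=None,r=.132,phi=None,c=np.array([.551,-.0775])):
    o=manip.get_obs(); M=Ro.from_quat(o["ee_rot"]).as_matrix(); p=np.array(o["position"]); v=p[:2]-c
    print("t",o["clock"],"p",p.round(4),"r",np.linalg.norm(v).round(4),"phi",np.degrees(np.arctan2(v[1],v[0])).round(1),"thx",np.degrees(np.arctan2(M[1,0],M[0,0])).round(2),"zax",M[:,2].round(3),"F",np.round(o["ft_force"],1),"q7",np.round(o["joint_pos"][6],2))
    if phi is not None:
        a=np.radians(phi); t=np.array([*(c+r*np.array([np.cos(a),np.sin(a)])),p[2]]); print("slide cm",(M.T@(t-p)*100).round(2))
E
python3 -c "
from h import *
where(phi=128)"
```

```text
clock: 1.15
position: [0.3023, 0.3166, 0.3041]
ee_rot: [0.111, 0.994, 0.0, 0.0]
ft_force: [0.8, 0.3, -0.6]
grip_width: -0.001
grasp_force: 0.0
clock: 1.95
position: [0.4467, 0.0582, 0.3043]
ee_rot: [0.115, 0.993, -0.0, 0.001]
ft_force: [0.3, 0.9, -0.1]
grip_width: 0.0
grasp_force: 0.0
clock: 2.65
position: [0.4448, 0.0636, 0.3039]
ee_rot: [0.437, 0.9, 0.0, -0.0]
ft_force: [-0.5, -0.3, 0.4]
grip_width: -0.001
grasp_force: 0.0
t 2.65 p [0.4448 0.0636 0.3039] r 0.1766 phi 127.0 thx 128.23 zax [ 0.  0. -1.] F [-0.5 -0.3  0.4] q7 0.39
slide cm [-4.45 -0.34 -0.  ]
```

```bash
python3 -m jog '[{"grip":1,"slide":[-2.2,-0.1,0],"yaw":0},{"grip":1,"slide":[-2.2,-0.2,2],"yaw":0},{"grip":1,"slide":[0,0,2.5],"yaw":0},{"grip":1,"slide":[0,0,2.5],"yaw":0},{"grip":1,"slide":[0,0,2],"yaw":0},{"grip":1,"slide":[0,0,1.5],"yaw":0},{"grip":1,"slide":[0,0,0.5],"yaw":0},{"grip":1,"slide":[0,0,0],"yaw":0}]'
python3 - <<'E'
from h import *
where(phi=128)
cv2.imwrite("pics/w1.png",manip.camera("wrist")); cv2.imwrite("pics/s1.png",cv2.resize(manip.camera("side")[170:350,240:480],None,fx=3,fy=3))
E
```

```text
clock: 3.45
position: [0.4696, 0.027, 0.1936]
ee_rot: [0.436, 0.9, -0.0, -0.0]
ft_force: [0.2, 0.5, -0.5]
grip_width: -0.002
grasp_force: 0.0
t 3.45 p [0.4696 0.027  0.1936] r 0.1324 phi 127.9 thx 128.36 zax [-0.001 -0.    -1.   ] F [ 0.2  0.5 -0.5] q7 0.57
slide cm [-0.04 -0.02  0.  ]
```

View pics/w1.png

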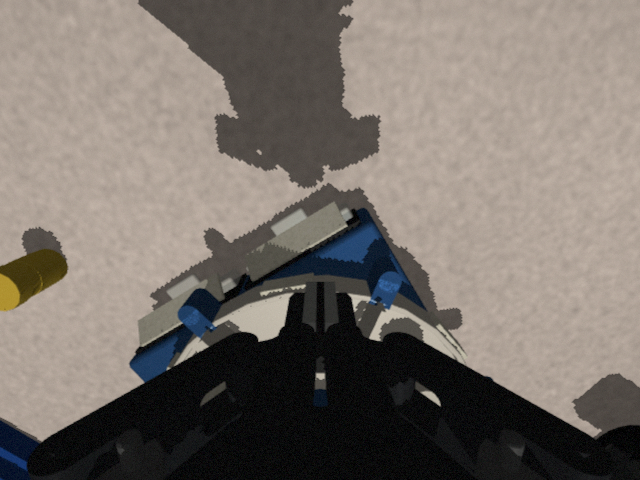

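View pics/s1.png

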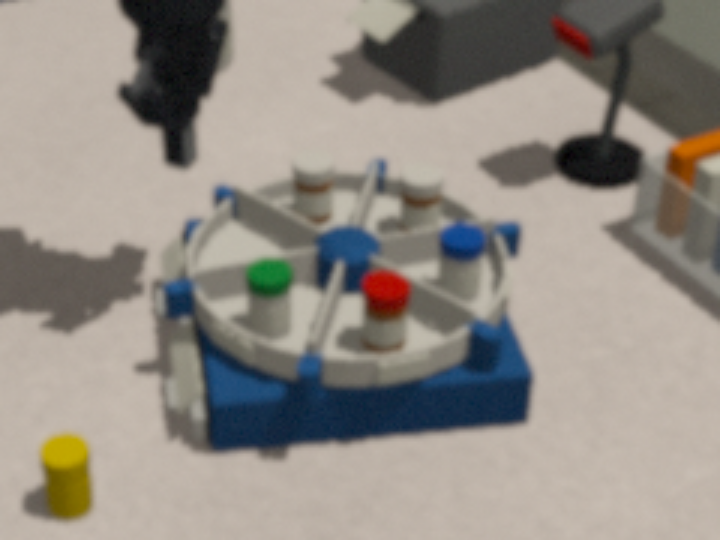

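The side view shows the shut fingertips above the left side, clear of the rim. In the wrist view the tip at (320,300) sits between grips (200,310) and (385,285), as planned. Now descend and start the push.

```bash
python3 -m jog '[{"grip":1,"slide":[0,0,1.8],"yaw":0},{"grip":1,"slide":[0,0,1.8],"yaw":0},{"grip":1,"slide":[0,0,1.2],"yaw":0},{"grip":1,"slide":[0,0,0.6],"yaw":0},{"grip":1,"slide":[0,0,0],"yaw":0},{"grip":1,"slide":[-0.02,0.66,0],"yaw":0.05},{"grip":1,"slide":[-0.02,0.66,0],"yaw":0.05},{"grip":1,"slide":[-0.02,0.66,0],"yaw":0.05}]'
python3 -m jog '[{"grip":1,"slide":[-0.02,0.66,0],"yaw":0.05},{"grip":1,"slide":[-0.02,0.66,0],"yaw":0.05},{"grip":1,"slide":[-0.02,0.66,0],"yaw":0.05},{"grip":1,"slide":[-0.02,0.66,0],"yaw":0.05},{"grip":1,"slide":[-0.02,0.66,0],"yaw":0.05},{"grip":1,"slide":[-0.02,0.66,0],"yaw":0.05},{"grip":1,"slide":[-0.02,0.66,0],"yaw":0.05},{"grip":1,"slide":[-0.02,0.66,0],"yaw":0.05}]'
python3 - <<'E'
from h import *
where(phi=96)
cv2.imwrite("pics/s2.png",np.hstack([cv2.resize(manip.camera("side")[190:330,270:430],(400,350)),cv2.resize(manip.camera("top")[170:290,280:420],(400,350))]))
E
```

```text
clock: 4.35
position: [0.4871, 0.0381, 0.1409]
ee_rot: [0.503, 0.864, 0.001, 0.0]
ft_force: [1.3, 0.0, -0.1]
grip_width: -0.002
grasp_force: 0.0
clock: 5.15
position: [0.5369, 0.0542, 0.1408]
ee_rot: [0.665, 0.747, 0.0, 0.0]
ft_force: [-0.5, -0.5, -0.1]
grip_width: 0.002
grasp_force: 0.3
t 5.15 p [0.5369 0.0542 0.1408] r 0.1325 phi 96.1 thx 96.67 zax [ 0.001  0.001 -1.   ] F [-0.5 -0.5 -0.1] q7 0.13
slide cm [-0.05  0.03  0.  ]
```

View pics/s2.png

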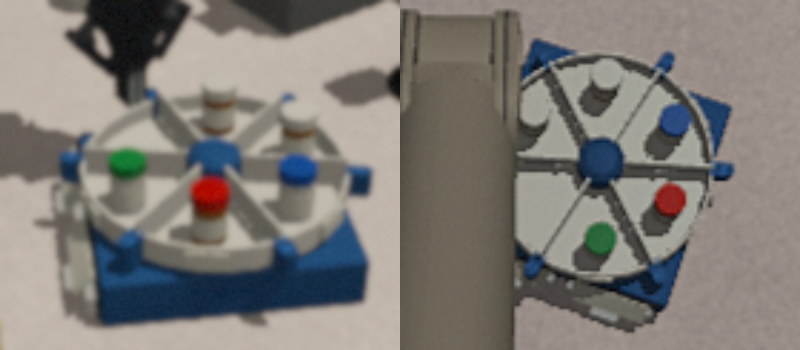

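The tray is turning clockwise and all the vials are upright, with the red cap moved toward the front. I'll keep pushing.

```bash
python3 -m jog '[{"grip":1,"slide":[-0.02,0.66,0],"yaw":0.05},{"grip":1,"slide":[-0.02,0.66,0],"yaw":0.05},{"grip":1,"slide":[-0.02,0.66,0],"yaw":0.05},{"grip":1,"slide":[-0.02,0.66,0],"yaw":0.05},{"grip":1,"slide":[-0.02,0.66,0],"yaw":0.05},{"grip":1,"slide":[-0.02,0.66,0],"yaw":0.05},{"grip":1,"slide":[-0.02,0.66,0],"yaw":0.05},{"grip":1,"slide":[-0.02,0.66,0],"yaw":0.05}]'
python3 -c "
from h import *
where(phi=73)"
python3 -m jog '[{"grip":1,"slide":[-0.02,0.66,0],"yaw":0.05},{"grip":1,"slide":[-0.02,0.66,0],"yaw":0.05},{"grip":1,"slide":[-0.02,0.66,0],"yaw":0.05},{"grip":1,"slide":[-0.02,0.66,0],"yaw":0.05},{"grip":1,"slide":[-0.02,0.66,0],"yaw":0.05},{"grip":1,"slide":[-0.02,0.66,0],"yaw":0.05},{"grip":1,"slide":[-0.02,0.66,0],"yaw":0.05},{"grip":1,"slide":[-0.02,0.66,0],"yaw":0.05}]'
python3 - <<'E'
from h import *
where(phi=50)
cv2.imwrite("pics/s3.png",np.hstack([cv2.resize(manip.camera("side")[190:330,270:430],(400,350)),cv2.resize(manip.camera("top")[170:290,280:420],(400,350))]))
E
```

```text
clock: 6.05
position: [0.5886, 0.0495, 0.1404]
ee_rot: [0.799, 0.601, 0.0, -0.0]
ft_force: [-0.7, -0.6, 0.5]
grip_width: 0.001
grasp_force: 0.3
t 6.05 p [0.5886 0.0495 0.1404] r 0.1325 phi 73.5 thx 73.84 zax [ 0.     0.001 -1.   ] F [-0.7 -0.6  0.5] q7 -0.18
slide cm [-0.05  0.11 -0.  ]
clock: 6.85
position: [0.635, 0.025, 0.1404]
ee_rot: [0.903, 0.43, 0.0, -0.0]
ft_force: [-0.6, -0.5, -0.1]
grip_width: -0.001
grasp_force: 0.3
t 6.85 p [0.635  0.025  0.1404] r 0.1326 phi 50.7 thx 50.92 zax [ 0.     0.001 -1.   ] F [-0.6 -0.5 -0.1] q7 -0.47
slide cm [-0.06  0.15 -0.  ]
```

View pics/s3.png

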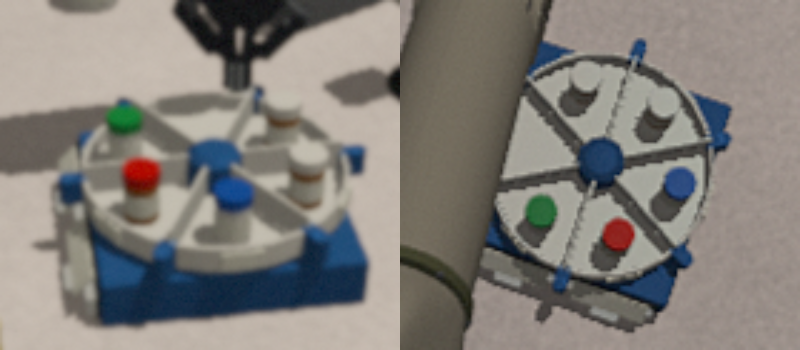

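Run:
```python
from h import *
f=lambda u,v,z:ray("top",((u-400)*.35+280,v*120/350+170),z)
c=np.array([.551,-.0775])
for n,p in dict(red=(620,235,.11),grip=(639,42,.078),grip2=(560,287,.078)).items():
    v=f(*p)-c; print(n,np.linalg.norm(v),np.degrees(np.arctan2(v[1],v[0]))%360)
```

```text
red 0.08069135174527414 192.31743861897047
grip 0.13157564825958995 341.15839028297415
grip2 0.13044628704790945 161.88969006367105
```

The red pocket is at 191.5°, so another 31.5° (0.55 rad) is left. I'll finish with slower rows.

```bash
python3 -m jog '[{"grip":1,"slide":[-0.02,0.66,0],"yaw":0.05},{"grip":1,"slide":[-0.02,0.66,0],"yaw":0.05},{"grip":1,"slide":[-0.02,0.66,0],"yaw":0.05},{"grip":1,"slide":[-0.02,0.66,0],"yaw":0.05},{"grip":1,"slide":[-0.02,0.66,0],"yaw":0.05},{"grip":1,"slide":[-0.02,0.66,0],"yaw":0.05},{"grip":1,"slide":[-0.02,0.66,0],"yaw":0.05},{"grip":1,"slide":[-0.02,0.66,0],"yaw":0.05}]'
python3 -m jog '[{"grip":1,"slide":[-0.01,0.4,0],"yaw":0.03},{"grip":1,"slide":[-0.01,0.4,0],"yaw":0.03},{"grip":1,"slide":[0,0.4,0],"yaw":0.03},{"grip":1,"slide":[0,0.26,0],"yaw":0.02},{"grip":1,"slide":[0,0.26,0],"yaw":0.02},{"grip":1,"slide":[0,0.13,0],"yaw":0.01},{"grip":1,"slide":[0,0,0],"yaw":0},{"grip":1,"slide":[0,0,0],"yaw":0}]'
python3 - <<'E'
from h import *
where(phi=19.2)
cv2.imwrite("pics/s4.png",np.hstack([cv2.resize(manip.camera("side")[190:330,270:430],(400,350)),cv2.resize(manip.camera("top")[170:290,280:420],(400,350))]))
E
```

```text
clock: 7.75
position: [0.6679, -0.0155, 0.1402]
ee_rot: [0.97, 0.242, 0.0, -0.0]
ft_force: [0.2, 0.1, 0.3]
grip_width: -0.004
grasp_force: 0.3
clock: 8.55
position: [0.6756, -0.0327, 0.1398]
ee_rot: [0.985, 0.174, -0.0, -0.0]
ft_force: [-0.2, -0.7, -0.5]
grip_width: -0.001
grasp_force: 0.0
t 8.55 p [ 0.6756 -0.0327  0.1398] r 0.1324 phi 19.8 thx 20.0 zax [-0.  0. -1.] F [-0.2 -0.7 -0.5] q7 -0.86
slide cm [-0.04  0.13 -0.  ]
```

View pics/s4.png

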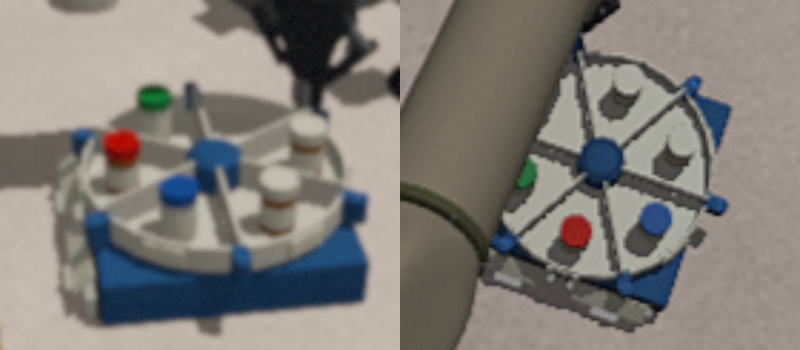

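Run:
```python
from h import *
f=lambda u,v,z:ray("top",((u-400)*.35+280,v*120/350+170),z)
c=np.array([.551,-.0775])
for n,p in dict(red=(576,232,.11),g1=(697,80,.078),g2=(721,206,.078),g3=(627,286,.078),g4=(498,246,.078)).items():
    v=f(*p)-c; print(n,np.linalg.norm(v).round(3),np.degrees(np.arctan2(v[1],v[0]))%360)
v=f(576,232,.11)-c; a=np.radians(-20); print("stand xy",v@[np.cos(a),np.sin(a)],v@[-np.sin(a),np.cos(a)])
```

```text
red 0.08 161.34343466698468
g1 0.132 310.0189274836413
g2 0.129 250.08709327199557
g3 0.126 191.82622811239173
g4 0.132 129.33809410042917
stand xy -0.08005145725904904 -0.0018773392476611086
```

Red is at stand (-80, -2) mm, well within tolerance. I'll back off, lift, verify and hand in.

```bash
python3 -m jog '[{"grip":1,"slide":[0.3,-0.8,0],"yaw":0},{"grip":1,"slide":[0.4,-0.8,0],"yaw":0},{"grip":1,"slide":[0,0,-1],"yaw":0},{"grip":1,"slide":[0,0,-2.5],"yaw":0},{"grip":1,"slide":[0,0,-3],"yaw":0},{"grip":1,"slide":[0,0,-3],"yaw":0},{"grip":1,"slide":[0,0,-2],"yaw":0},{"grip":1,"slide":[0,0,0],"yaw":0}]'
python3 - <<'E'
from h import *
im=manip.camera("top"); manip.camera("side")
h=cv2.cvtColor(im,cv2.COLOR_BGR2HSV); m=((h[...,0]<6)|(h[...,0]>174))&(h[...,1]>170)&(h[...,2]>100)
ys,xs=np.nonzero(m[180:290,300:400]); v=ray("top",(xs.mean()+300,ys.mean()+180),.11)-[.551,-.0775]
a=np.radians(-20); print(len(xs),"stand xy",v@[np.cos(a),np.sin(a)],v@[-np.sin(a),np.cos(a)]); where()
if abs(v@[-np.sin(a),np.cos(a)])<.01: print(manip.hand_in())
E
```

```text
clock: 9.45
position: [0.6778, -0.0156, 0.259]
ee_rot: [0.985, 0.174, 0.003, 0.0]
ft_force: [-0.3, 0.3, 0.3]
grip_width: 0.001
grasp_force: 0.0
79 stand xy -0.07873625424402705 -0.00046481203271244326
t 9.55 p [ 0.6768 -0.0151  0.2554] r 0.1404 phi 26.4 thx 20.0 zax [ 0.001  0.    -1.   ] F [-0.6 -0.   0.1] q7 -0.94
the job is handed in; nothing more can be done
None
```

The red-capped vial now stands at the front, by camera about 79 mm ahead of the axis and within 1 mm of the stand's centre line; the arm was backed off clear of the carousel, and I handed the job in at 9.6 s (no verdict was returned).

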